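# Pump up the vacuum work-holder until its indicator pin pops

### The job

A bare pedal enclosure lies on the plate of the blue hand-pumped vacuum work-holder and must be held down for drilling: push the red-balled vent lever all the way over, away from the plate, to close it, then press the black plunger knob right down and let it spring fully back up, again and again, until the orange indicator pin pops fully out. Finish with the plunger up and the lever closed. Work with the fingertips only: do not touch the pin, do not shift or lift the enclosure, and leave the other things on the bench where they lie.

Things in the scene. Friction and masses are not known exactly. Their poses are not given: they have to be found in the camera images.
- pump: Fixed vacuum work-holder. Origin on the table under the seam of its halves; x runs from plate to pump block (away from the robot), y left, z up. Aluminium plate (x -100..0 mm, y -115..115) 22 mm high; blue pump block (x 0..90, y -115..115) 50 mm high. On the block, all at x = 45: vent lever y = 80 (left), black plunger knob y = 0, indicator pin y = -75 (right).
- knob_top (a point): Centre of the flat top of the black mushroom-shaped plunger knob (48 mm across, flat within 40 mm; 95 mm above the table when up, 83 mm when fully down). It moves with the knob.
- plunger (a joint): How far the plunger is pressed, m: 0 up, 0.012 fully down on a hard stop; the spring pushes back 11 N at the top, 16 N at the bottom, a little more when pressed fast. With the vent closed the pin rises about 7 mm (first stroke 5 to 13 mm) as the knob springs up (0.3 s) after a full stroke; strokes under 10 mm or not let fully up may gain nothing; with the vent open none do. Extra strokes do no harm.
- vent (a joint): Angle of the vent lever, rad: 0 = open, leaning 0.5 rad from the vertical towards the plate (the holder's -x); 1.0 = closed, leaning 0.5 rad the other way (+x) against a stop. It stays where it is left and takes about 2 N at the ball.
- vent_tip (a point): Centre of the red ball (26 mm across) at the end of the vent lever's 10 mm thick rod. The pivot is 60 mm from it, 72 mm above the table, at holder x = 45, y = 80 mm, axis along the holder's y, on a grey block 70 x 50 mm (x by y), 25 mm high, that stands on the pump block.
- pin_out (a joint): How far the indicator pin has risen, m: starts at 0 to 0.008; stays where the strokes leave it, and past about 0.030 a detent spring pops it to its end at 0.040 (fully out).
- pin: Indicator pin: upright orange rod 12 mm across with a flat white cap 15 mm across, in a brass collar. Origin on its axis, 3 mm below the cap's top; the origin is 56 mm above the table with the pin fully in, 96 mm fully out.
- enclosure: Bare steel-grey pedal enclosure, 60 x 112 x 31 mm (x, y, z), 0.2 kg, loose on the plate; origin at the centre of its underside, 22 mm above the table, its top 53 mm above the table.
- sucker: Blue desoldering pump lying on the table to the right of the holder: about 185 mm long along its x, 20 mm thick (24 mm at its yellow button); origin under its middle.
- driver: Orange-handled screwdriver lying on the table to the left of the holder: 200 mm long along its x, handle 26 mm thick; origin under its middle.
- flux: Small amber bottle with a white cap, 42 mm across, 85 mm high, standing behind the holder; origin at the centre of its underside.
- pedal: Red finished pedal with two black knobs, 112 x 60 mm, 48 mm high; origin at the centre of its underside.
- tray: Yellow parts tray with dividers, 110 x 150 x 35 mm; origin at the centre of its underside.
- meter: Yellow multimeter lying on its back, 150 x 75 x 42 mm; origin at the centre of its underside.
- mug: White mug, 80 mm across, 90 mm high, handle at its +y; origin at the centre of its underside.
Things that resemble listed ones, but are neither listed nor needed, are in the scene too. What is shaped like the enclosure but green or purple is not meant.

How it is judged (in metres and radians):
On the way, in this order (a step that is already met when the one before it is completed fails the run):
1. the vent lever is closed while the pin is still in (value of joint vent above 0.85 rad and value of joint pin_out below 0.02 m), for 0.2 s.
2. the pin has popped fully out (value of joint pin_out above 0.037 m), for 0.2 s.
At the end, for the whole second after the job is handed in: The pin is out by more than 37 mm of its 40 mm, the vent lever is past 0.85 rad of its 1.0 rad, the plunger is within 4 mm of fully up, and the enclosure rests within 12 mm of where it lay (value of joint pin_out above 0.037 m and value of joint vent above 0.85 rad and value of joint plunger below 0.004 m and distance of enclosure from where it was at the start of the episode below 0.012 m and linear speed of enclosure below 0.02 m/s); the robot touches nothing.
It fails at once if the indicator pin is touched (over 1 N) by the gripper or arm (contact force between pin and the fingers above 1 N or contact force between pin and the arm above 1 N).
It fails at once if the enclosure is shifted more than 12 mm, lifted or tipped (distance of enclosure from where it was at the start of the episode above 0.012 m or z of enclosure in the frame of pump above 0.028 m or angle between enclosure's own z axis and vertical above 0.15 rad).
It fails at once if another thing on the bench is moved more than 25 mm (distance of any of sucker, driver, flux, pedal, tray, meter, mug from where it was at the start of the episode above 0.025 m).
It also fails if it takes over 48 s, if anything falls off the work surface, if the arm or the gripper's body presses on something with over 40 N, if the wrist force passes 120 N, or if a joint passes its speed limit or range.

### The arm

A 6-joint arm with a two-finger parallel gripper is mounted at the origin on the work surface. World frame = base frame: x ahead of the robot, y to its left, z up, the work surface at z = 0. Lengths are in mm, angles in rad, forces in N, time in s.
With the tool pointing down it reaches from about 275 to 750 mm from the base axis. Payload 10.2 kg.
Tool frame: the origin (TCP) lies between the finger pads; the fingertips stand 14 mm ahead of it and the grasp point (between the pads) lies 5 mm behind it; z points along the fingers, y is the line along which they close (so a half turn about z gives the same grasp; the last joint's range is limited). The gripper opens to 85 mm and grips with 20 to 120 N. Pads are 22 mm wide; open, the fingers measure 114 mm over their backs; the gripper's body (76 mm by 85 mm) begins 54 mm behind the grasp point. The pads swing forward as they close: fully open they stand 13 mm farther back than shut.
Start: joints at [0.967, 0.313, 1.498, -0, 1.331, -0.223], TCP at [195.136, 487.394, 245.294] pointing down, gripper open.
Joint ranges: [-2.94, 2.94], [-0.97, 2.17], [0.19, 2.56], [-1.23, 4.37], [0.02, 3.11], [-2.88, 2.88]. Speed limits (rad/s): [2.39, 2.39, 3.01, 3.14, 3.14, 3.14].

### API

Orientations are given as a unit quaternion [w, x, y, z].
In Python, from plant import r gives the robot as it stands. The module is installed in compiled form; this text tells all that it offers.
- The arm moves only by the shell command python3 -m crank 'ROWS' [OPENING] [FORCE]. ROWS is JSON, a list of rows, each a list of 2 entries, a list of its own where there are three numbers: the shift along the tool's x, y, z in m, then the turn about the tool's z in rad. In form: [[[dx, dy, dz], yaw], ...]. A call has exactly 8 rows; each row is the pose to reach, as a shift and turn from the pose commanded when the call began, along the tool's axes at that moment; what a row does not reach only later rows make up. A row lasts 1/10 s, in which the tool goes at most 50 mm and 8.59 degrees, less where a joint would pass 70% of its speed; a pose out of reach is approached as far as the arm can. A call with a gripper value outside its range is refused whole. OPENING is the closure in counts, from 0 (fully open) to 255 (shut), set as the call begins (- or left out, the last holds). The fingers move at their own pace and stop on an object; FORCE is the grip in N (left out, the last holds). Time passes only in rows, so rows that repeat a pose let the fingers close, or fill a call up. It gives the time, the measured TCP pose, the force, the opening and the grip force at its end, in the units of the state.
- r.state(): the state, without advancing time (a new reading comes with each control period).
- r.snapshot(name): name is "side" or "top" or "wrist"; returns a dict with "img" (420x560x3 uint8, blue, green, red), "range_z" (420x560 float32, mm along the optical axis (not along the pixel's ray), 0 where there is no reading), "fx", "fy", "cx", "cy" (pixels), "D" ([k1, k2, p1, p2, k3] as OpenCV has them; the pictures are not rectified), "R" (3x3) and "t" (3): a world point X has camera coordinates R X + t; the wrist camera has in their place "mount" (4x4, takes a point from camera to tool coordinates, whose origin is the TCP and whose axes are the flange's). Camera axes: x right, y down, z forward; pixel columns grow to the right and rows downward; lengths in mm; the calibration is good to about 2 mm. A picture is of the moment at which its call begins: read the wrist's pose just before it.
- r.finish_job(): hands the job in; it is judged then, once.
Trained networks look in the newest picture that a camera, given by its name, has taken for a name from the list of things; names that differ only in an ending like _2 or _b are one class to them, and where a whole thing is asked for, a point or a joint stands for the part that bears it (a point fixed in the world has none). Each returns a list of dicts, best first, with "score" (0 to 1); they miss things now and then, are a little off and sometimes report something else, mostly with a low value. They report only what shows in the picture. A call takes as long as a camera call. They do not tell look-alikes from the thing itself.
- r.cut_out(camera, thing): "mask" (420x560 bool, what is visible of it) and "bbox" ([left, top, width, height] in pixels, round what is visible of it).
The state is a dict: "clock": time; "joint_positions": joint angles; "qvel": joint speeds; "joint_efforts": joint torques, N m; "tcp_pos": TCP position; "tool_rot": TCP orientation; "wrist_force": force on the tool from outside, world axes, zero at the start; "torque": the same for the moment, N m; "opening": finger opening in mm; "grip_force": force on a finger pad.
Only numpy, scipy, OpenCV 4.12 (cv2) and the standard library are available. Lean on these libraries where they do the work, as an engineer would, in place of code of your own. Each camera call takes 0.05 s, during which the arm holds its last target. There are 200 camera calls.

## Working session

There is one attempt and no reset: what is moved stays moved. The work goes in short steps, Python scripts to look and compute and a shell command to move; the robot and the scene stay as the last step left them, time stands still between calls to the robot, and variables do not carry over. Pictures are saved under pics/ and viewed, at most 10 in all, crops included, and the job is handed in when it is done.

```bash
mkdir -p pics; cat > h.py <<'E'
import numpy as np, cv2
from plant import r
def world(s, mask):
    v,u=np.nonzero(mask & (s["range_z"]>0)); z=s["range_z"][v,u]
    K=np.array([[s["fx"],0,s["cx"]],[0,s["fy"],s["cy"]],[0,0,1]],float)
    p=cv2.undistortPoints(np.c_[u,v].astype(float)[:,None],K,np.array(s["D"],float))[:,0]
    c=np.c_[p*z[:,None],z]
    return (c-np.array(s["t"]))@np.array(s["R"])
E
python3 - <<'E'
from h import *
st=r.state(); print(st["tcp_pos"],st["tool_rot"],st["clock"])
for c in ("top","side"):
    s=r.snapshot(c); cv2.imwrite(f"pics/{c}0.png",s["img"])
    for t in ("pump","knob_top","vent_tip","pin","enclosure","flux"):
        for d in r.cut_out(c,t)[:3]:
            P=world(s,d["mask"]); 
            print(c,t,round(d["score"],2),d["bbox"],len(P), np.median(P,0).round(0) if len(P) else "", np.percentile(P,[2,98],axis=0).round(0).tolist() if len(P) else "")
E
```

```text
[195.00638023 487.18049032 244.69783647] [-2.68211722e-04  1.89258628e-01  9.81927036e-01 -6.28581916e-04] 0.0
top pump 0.6 [254.0, 157.9, 90.7, 79.9] 4213 [524. -14.  47.] [[411.0, -138.0, 17.0], [610.0, 89.0, 98.0]]
top knob_top 0.8 [286.4, 168.2, 21.6, 19.2] 213 [561. -14.  94.] [[540.0, -34.0, 88.0], [584.0, 8.0, 98.0]]
top vent_tip 0.73 [444.1, 212.9, 33.9, 45.3] 911 [ 388. -493.   32.] [[334.0, -533.0, 4.0], [438.0, -461.0, 47.0]]
top pin 0.61 [265.0, 181.9, 9.3, 11.9] 88 [521.  60. 134.] [[509.0, 48.0, 74.0], [543.0, 72.0, 140.0]]
top enclosure 0.95 [408.1, 267.9, 40.8, 41.4] 869 [ 238. -389.   30.] [[185.0, -433.0, 13.0], [290.0, -347.0, 34.0]]
top enclosure 0.68 [446.6, 213.4, 28.0, 44.0] 851 [ 388. -493.   33.] [[336.0, -528.0, 11.0], [438.0, -461.0, 47.0]]
top enclosure 0.63 [162.6, 293.1, 37.4, 42.9] 877 [184. 320.  30.] [[136.0, 271.0, 10.0], [232.0, 369.0, 35.0]]
top flux 0.73 [306.6, 130.5, 15.2, 14.1] 181 [682. -80.  56.] [[671.0, -98.0, 16.0], [699.0, -64.0, 86.0]]
side pump 0.63 [255.6, 176.4, 82.9, 78.4] 3051 [530. -54.  41.] [[412.0, -150.0, 6.0], [615.0, 75.0, 97
[... 406 characters left out ...]
.0, -40.0, 83.0], [579.0, 1.0, 98.0]]
side enclosure 0.69 [170.1, 157.0, 33.3, 26.2] 437 [187. 308.  29.] [[136.0, 265.0, 5.0], [237.0, 364.0, 35.0]]
side enclosure 0.68 [290.1, 173.1, 9.6, 16.0] 71 [525.  54. 128.] [[510.0, 45.0, 33.0], [552.0, 143.0, 141.0]]
side enclosure 0.59 [264.7, 206.9, 33.5, 31.1] 648 [459. -54.  51.] [[421.0, -99.0, 23.0], [499.0, 11.0, 57.0]]
side flux 0.62 [303.3, 194.3, 13.3, 13.0] 124 [560. -23.  94.] [[541.0, -40.0, 86.0], [582.0, 1.0, 98.0]]
side flux 0.62 [344.9, 321.8, 64.6, 29.1] 1040 [ 606. -493.   36.] [[534.0, -532.0, 20.0], [678.0, -466.0, 46.0]]
side flux 0.49 [347.7, 212.4, 12.4, 20.7] 266 [688. -97.  46.] [[672.0, -107.0, 3.0], [709.0, -78.0, 85.0]]
```

```bash
python3 - <<'E'
import cv2
a=cv2.resize(cv2.imread("pics/top0.png")[120:260,220:380],None,fx=2.5,fy=2.5,interpolation=cv2.INTER_CUBIC)
b=cv2.resize(cv2.imread("pics/side0.png")[150:290,230:390],None,fx=2.5,fy=2.5,interpolation=cv2.INTER_CUBIC)
cv2.imwrite("pics/c0.png",cv2.hconcat([a,b]))
E
python3 - <<'E'
from h import *
# pump yaw: rect of top-block surface points (z 45..55) + plate; red ball by colour
for c in ("top","side"):
    s=r.snapshot(c); P=world(s,np.ones((420,560),bool))
    col=s["img"][np.nonzero(s["range_z"]>0)].astype(int)
    near=(np.abs(P[:,0]-520)<140)&(np.abs(P[:,1]+20)<150)
    red=near&(col[:,2]>110)&(col[:,1]<70)&(col[:,0]<70)&(P[:,2]>100)
    print(c,"red",red.sum(),P[red].mean(0).round(1),P[red].min(0).round(),P[red].max(0).round())
    blue=near&(col[:,0]>col[:,2]+40)&(P[:,2]>46)&(P[:,2]<55)
    print("blue",blue.sum(),cv2.minAreaRect(P[blue][:,:2].astype(np.float32)))
    k=near&(P[:,2]>90)&(P[:,2]<100)&(col.max(1)<80)
    print("knob",k.sum(),cv2.minEnclosingCircle(P[k][:,:2].astype(np.float32)),np.median(P[k],0))
E
```

```text
top red 31 [518.   57.1 135.9] [510.  50. 128.] [526.  68. 140.]
blue 1360 ((559.9156494140625, -13.057914733886719), (89.73709106445312, 228.98660278320312), 12.173361778259277)
knob 40 ((557.6359252929688, -13.111261367797852), 21.398773193359375) [546.12099579 -18.29465949  93.1907971 ]
side red 19 [522.   51.4 130.8] [513.  45. 125.] [533.  62. 136.]
blue 706 ((561.8101806640625, -18.96527862548828), (90.79093933105469, 228.6932830810547), 11.530827522277832)
knob 115 ((561.4427490234375, -17.767072677612305), 25.220516204833984) [561.89964655 -20.46481546  94.46788332]
```

View pics/c0.png

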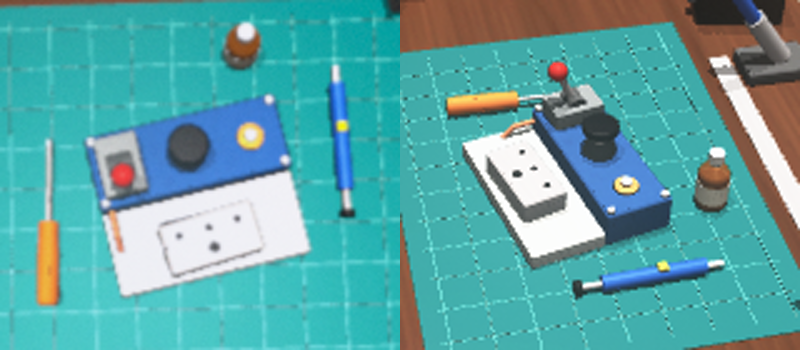

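The picture shows the holder yawed about +12°. The red lever leans over the plate, at about (122,175) in the left crop. The knob is at (188,147) and the pin is fully in at (250,135). I'll take the knob as (561,-16) with a yaw of 11.9°. The first move goes high, closes the fingers and lines the tool up with the holder, so tool x = -holder x and tool y = holder y.

```bash
python3 -m crank '[[[-0.036,-0.026,0],-0.074],[[-0.072,-0.053,0],-0.148],[[-0.108,-0.08,0],-0.222],[[-0.144,-0.106,0],-0.296],[[-0.18,-0.133,0],-0.37],[[-0.216,-0.16,0],-0.444],[[-0.252,-0.186,0],-0.518],[[-0.29,-0.214,0],-0.588]]' 255 40
python3 - <<'E'
from h import *
from scipy.spatial.transform import Rotation as R
st=r.state();q=st["tool_rot"];A=R.from_quat(np.roll(q,-1)).as_matrix()
print(A.round(3)); D=np.array([468.1,46,150])-st["tcp_pos"]; print(st["tcp_pos"],(A.T@D).round(1),st["joint_positions"])
E
```

```text
clock: 1.6
tcp_pos: [385.5, 179.4, 245.6]
tool_rot: [0.0, -0.105, 0.994, 0.0]
wrist_force: [0.2, 0.3, 0.0]
opening: 0.2
grip_force: 0.0
[[-0.978 -0.209  0.001]
 [-0.209  0.978  0.   ]
 [-0.001  0.    -1.   ]]
[385.45469467 179.35850466 245.57447061] [ -52.9 -147.7   95.6] [ 1.58353049e-01  8.94271976e-02  1.77281448e+00  1.35369300e-04
  1.27857596e+00 -1.62295988e+00]
```

```bash
python3 -m crank '[[[-0.013,-0.037,0],0],[[-0.026,-0.074,0.0],0],[[-0.04,-0.111,0],0],[[-0.053,-0.148,0.01],0],[[-0.053,-0.148,0.03],0],[[-0.053,-0.148,0.05],0],[[-0.053,-0.148,0.05],0],[[-0.053,-0.148,0.05],0]]'
python3 - <<'E'
from h import *
from scipy.spatial.transform import Rotation as R
st=r.state();A=R.from_quat(np.roll(st["tool_rot"],-1)).as_matrix();T=np.array(st["tcp_pos"])
s=r.snapshot("wrist");cv2.imwrite("pics/w1.png",s["img"])
M=np.array(s["mount"]); Rw=A@M[:3,:3]; tw=A@M[:3,3]+T
s["R"]=Rw.T; s["t"]=-Rw.T@tw
P=world(s,np.ones((420,560),bool)); col=s["img"][np.nonzero(s["range_z"]>0)].astype(int)
print(T, P.min(0),P.max(0))
near=(np.abs(P[:,0]-520)<140)&(np.abs(P[:,1]+20)<150)
for n,m in dict(red=near&(col[:,2]>110)&(col[:,1]<70)&(col[:,0]<70)&(P[:,2]>100),knob=near&(P[:,2]>90)&(P[:,2]<100)&(col.max(1)<80)).items():
    if m.sum(): print(n,m.sum(),P[m].mean(0).round(1),P[m].min(0).round(),P[m].max(0).round(),cv2.minEnclosingCircle(P[m][:,:2].astype(np.float32)))
E
```

```text
clock: 2.4
tcp_pos: [467.3, 47.1, 195.9]
tool_rot: [0.0, -0.104, 0.995, -0.0]
wrist_force: [-0.6, 0.3, 0.8]
opening: -0.1
grip_force: 0.0
[467.30224181  47.08319751 195.88156853] [ 261.12598705 -219.03025716   -2.98081603] [781.10922787 437.44050034 278.82179138]
red 1 [442.8  99.5 260.6] [443. 100. 261.] [443. 100. 261.] ((442.80621337890625, 99.50104522705078), 9.999999747378752e-05)
knob 1205 [548.6 -18.3  93.8] [535. -36.  90.] [572.   7.  96.] ((557.381103515625, -13.81067180633545), 23.443416595458984)
```

View pics/w1.png

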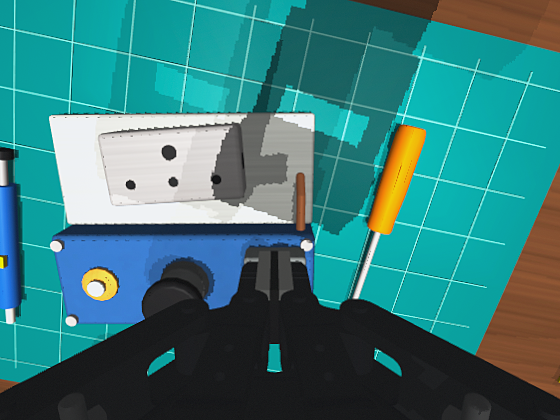

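The fingers hide the ball, as expected; they stand in front of it on the plate side, clear of the enclosure. The knob, at (175,300), agrees with the earlier fix. Next I lower beside the ball.

```bash
python3 -m crank '[[[0,0,0.02],0],[[0,0,0.04],0],[[0,0,0.06],0],[[0,0,0.07],0],[[-0.008,0,0.07],0],[[-0.016,0,0.07],0],[[-0.023,0,0.07],0],[[-0.03,0,0.07],0]]'
python3 -m crank '[[[-0.007,0,0],0],[[-0.014,0,0],0],[[-0.021,0,0],0],[[-0.028,0,0],0],[[-0.034,0,0],0],[[-0.04,0,0],0],[[-0.046,0,0],0],[[-0.046,0,0],0]]'
python3 - <<'E'
from h import *
s=r.snapshot("side");cv2.imwrite("pics/s2.png",cv2.resize(s["img"][130:270,230:390],None,fx=4,fy=4))
E
```

```text
clock: 3.25
tcp_pos: [497.6, 53.3, 126.0]
tool_rot: [0.001, -0.104, 0.995, -0.0]
wrist_force: [-0.1, 0.4, -0.0]
opening: 0.2
grip_force: 0.0
clock: 4.05
tcp_pos: [542.1, 62.8, 125.1]
tool_rot: [0.0, -0.103, 0.995, 0.0]
wrist_force: [-0.4, 0.4, -0.8]
opening: 0.1
grip_force: 0.0
```

View pics/s2.png

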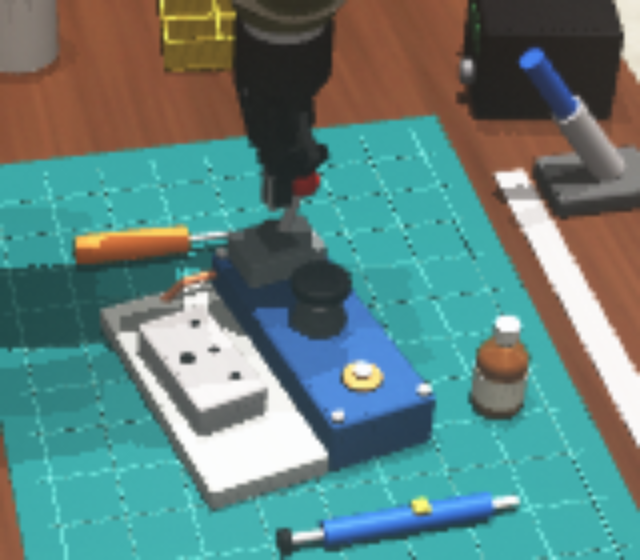

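The ball, at (305,182), sits ahead of the fingers and the lever is past upright. I'll push on until the stop is felt.

```bash
python3 -m crank '[[[-0.002,0,0],0],[[-0.004,0,0],0],[[-0.005,0,0],0],[[-0.006,0,0],0],[[-0.007,0,0],0],[[-0.008,0,0],0],[[-0.009,0,0],0],[[-0.009,0,0],0]]'
```

```text
clock: 4.9
tcp_pos: [549.3, 64.3, 125.1]
tool_rot: [-0.002, -0.104, 0.995, -0.0]
wrist_force: [-8.6, -1.9, 0.7]
opening: -0.1
grip_force: 4.3
```

```bash
python3 -m crank '[[[-0.001,0,0],0],[[-0.002,0,0],0],[[-0.003,0,0],0],[[-0.004,0,0],0],[[-0.005,0,0],0],[[-0.005,0,0],0],[[-0.005,0,0],0],[[-0.005,0,0],0]]'
```

```text
clock: 5.7
tcp_pos: [550.1, 64.6, 124.9]
tool_rot: [-0.008, -0.104, 0.995, -0.0]
wrist_force: [-33.5, -9.3, 15.3]
opening: 0.3
grip_force: 17.6
```

The force rises steeply and the fingers have stopped, so the lever is on its stop. Back off and rise.

```bash
python3 -m crank '[[[0.01,0,0],0],[[0.025,0,0],0],[[0.03,0,-0.02],0],[[0.03,-0.02,-0.04],0],[[0.03,-0.05,-0.04],0],[[0.03,-0.08,-0.04],0],[[0.03,-0.08,-0.04],0],[[0.03,-0.08,-0.04],0]]'
python3 - <<'E'
from h import *
from scipy.spatial.transform import Rotation as R
st=r.state();A=R.from_quat(np.roll(st["tool_rot"],-1)).as_matrix();T=np.array(st["tcp_pos"])
for c in("side","top"):
    s=r.snapshot(c);cv2.imwrite(f"pics/{c}3.png",cv2.resize(s["img"][130:270,230:390],None,fx=4,fy=4))
    P=world(s,np.ones((420,560),bool)); col=s["img"][np.nonzero(s["range_z"]>0)].astype(int)
    m=(np.abs(P[:,0]-540)<80)&(np.abs(P[:,1]-60)<40)&(col[:,2]>110)&(col[:,1]<70)&(col[:,0]<70)&(P[:,2]>100)
    print(c,m.sum(),P[m].mean(0))
print(T,(A.T@(np.array([560,-16,112])-T)).round(1))
E
```

```text
clock: 6.5
tcp_pos: [542.6, -19.1, 165.5]
tool_rot: [0.001, -0.103, 0.995, 0.0]
wrist_force: [0.1, 0.7, -0.5]
opening: -0.0
grip_force: 0.0
side 0 [nan nan nan]
top 0 [nan nan nan]
[542.63559114 -19.05630769 165.52310243] [-17.6  -0.6  53.5]<stdin>:8: RuntimeWarning: Mean of empty slice.
  ret = um.true_divide(
```

View pics/side3.png

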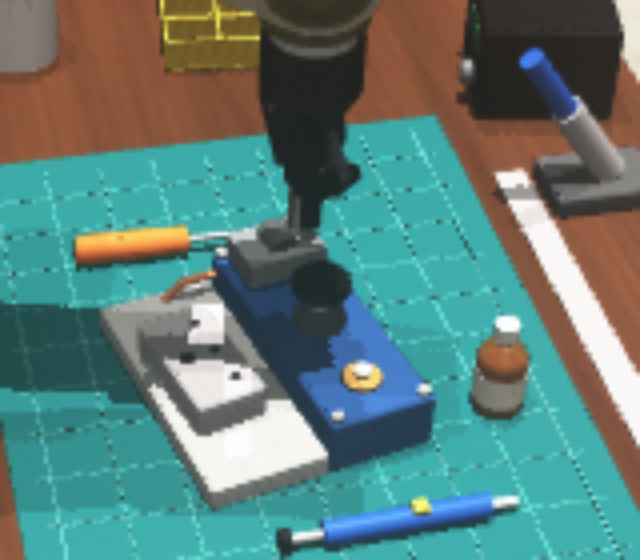

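The view is blocked at the ball, but the finger travel puts it at holder x of about 75, which is closed. The other things are undisturbed. Now over the knob.

```bash
python3 -m crank '[[[-0.009,0,0],0],[[-0.018,0,0],0],[[-0.018,0,0.015],0],[[-0.018,0,0.03],0],[[-0.018,0,0.045],0],[[-0.018,0,0.052],0],[[-0.018,0,0.052],0],[[-0.018,0,0.052],0]]'
python3 -m crank '[[[0,0,0.006],0],[[0,0,0.012],0],[[0,0,0.017],0],[[0,0,0.019],0],[[0,0,0.019],0],[[0,0,0.019],0],[[0,0,0.019],0],[[0,0,0.019],0]]'
```

```text
clock: 7.4
tcp_pos: [560.5, -15.1, 113.8]
tool_rot: [0.0, -0.104, 0.995, -0.0]
wrist_force: [0.6, 0.1, -0.2]
opening: 0.0
grip_force: 0.0
clock: 8.2
tcp_pos: [561.0, -15.3, 97.0]
tool_rot: [0.002, -0.103, 0.995, -0.001]
wrist_force: [-5.8, 1.3, 19.0]
opening: -0.0
grip_force: 9.9
```

Fingertips are at 83 mm with 19 N, so the plunger is at the bottom. Release, then do strokes a little deeper.

```bash
python3 -m crank '[[[0,0,-0.006],0],[[0,0,-0.012],0],[[0,0,-0.019],0],[[0,0,-0.021],0],[[0,0,-0.021],0],[[0,0,-0.021],0],[[0,0,-0.021],0],[[0,0,-0.021],0]]'
for i in 1; do python3 -m crank '[[[0,0,0.008],0],[[0,0,0.016],0],[[0,0,0.022],0],[[0,0,0.023],0],[[0,0,0.023],0],[[0,0,0.023],0],[[0,0,0.023],0],[[0,0,0.023],0]]'; python3 -m crank '[[[0,0,-0.008],0],[[0,0,-0.016],0],[[0,0,-0.021],0],[[0,0,-0.023],0],[[0,0,-0.023],0],[[0,0,-0.023],0],[[0,0,-0.023],0],[[0,0,-0.023],0]]'; done
cat > pin.py <<'E'
from h import *
for c in("side","top"):
    s=r.snapshot(c);P=world(s,np.ones((420,560),bool))
    q=P[(np.hypot(P[:,0]-576.5,P[:,1]+89)<12)]
    print(c,"pin top z",np.sort(q[:,2])[-5:].round(1))
    cv2.imwrite("pics/pin_%s.png"%c,cv2.resize(s["img"][130:270,230:390],None,fx=4,fy=4))
E
python3 pin.py
```

```text
clock: 9.0
tcp_pos: [559.8, -15.2, 115.0]
tool_rot: [-0.0, -0.103, 0.995, 0.0]
wrist_force: [-0.1, 0.6, 0.5]
opening: -0.1
grip_force: 0.0
clock: 9.8
tcp_pos: [560.8, -15.4, 96.8]
tool_rot: [0.002, -0.104, 0.995, -0.001]
wrist_force: [-15.7, 2.3, 43.4]
opening: 0.1
grip_force: 21.8
clock: 10.6
tcp_pos: [559.8, -15.2, 115.0]
tool_rot: [-0.0, -0.103, 0.995, 0.0]
wrist_force: [-0.7, 0.8, 0.3]
opening: -0.1
grip_force: 0.0
side pin top z [389.7 389.8 390.9 394.3 397.8]
top pin top z [377.5 377.6 386.2 386.6 389.5]
```

```bash
sed -i 's/<12)\]/<12)\&(P[:,2]<110)]/' pin.py; python3 pin.py
for i in 1; do python3 -m crank '[[[0,0,0.008],0],[[0,0,0.016],0],[[0,0,0.021],0],[[0,0,0.022],0],[[0,0,0.022],0],[[0,0,0.022],0],[[0,0,0.014],0],[[0,0,0.006],0]]'; python3 -m crank '[[[0,0,-0.004],0],[[0,0,-0.006],0],[[0,0,-0.006],0],[[0,0,-0.006],0],[[0,0,-0.006],0],[[0,0,-0.006],0],[[0,0,-0.006],0],[[0,0,-0.006],0]]'; done
python3 pin.py
```

```text
side pin top z [77.5 77.6 78.  79.1 79.1]
top pin top z [53.7 54.2 57.4]
clock: 11.6
tcp_pos: [559.9, -15.2, 109.5]
tool_rot: [0.0, -0.103, 0.995, -0.0]
wrist_force: [0.3, 0.1, -0.3]
opening: 0.0
grip_force: 0.0
clock: 12.4
tcp_pos: [559.9, -15.2, 115.2]
tool_rot: [-0.0, -0.103, 0.995, -0.0]
wrist_force: [0.4, -0.4, 0.3]
opening: -0.0
grip_force: 0.0
side pin top z [84.5 85.8 86.8 87.4 90.1]
top pin top z [51.1 54.  54.3]
```

View pics/pin_side.png

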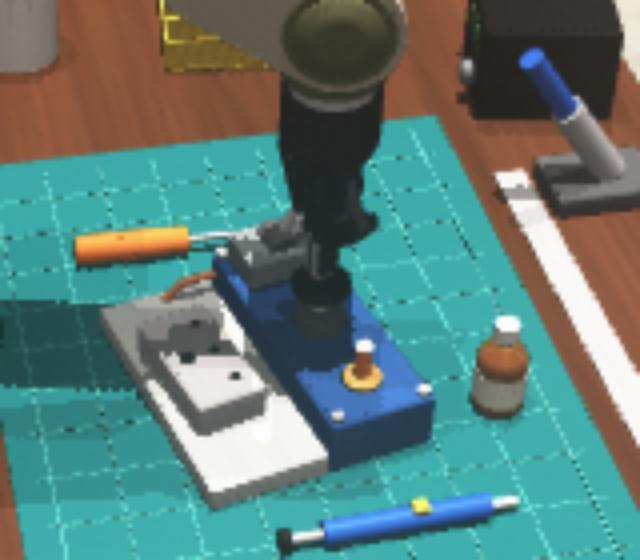

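The orange pin now stands out at (365,355), with its top at about 86 mm out of 99. The enclosure hasn't moved. Two more strokes.

```bash
python3 -m crank '[[[0,0,0.008],0],[[0,0,0.016],0],[[0,0,0.021],0],[[0,0,0.022],0],[[0,0,0.022],0],[[0,0,0.022],0],[[0,0,0.014],0],[[0,0,0.0],0]]'
python3 -m crank '[[[0,0,0],0],[[0,0,0],0],[[0,0,0],0],[[0,0,0],0],[[0,0,0],0],[[0,0,0],0],[[0,0,0],0],[[0,0,0],0]]'; python3 pin.py
python3 -m crank '[[[0,0,0.008],0],[[0,0,0.016],0],[[0,0,0.021],0],[[0,0,0.022],0],[[0,0,0.022],0],[[0,0,0.022],0],[[0,0,0.014],0],[[0,0,0.0],0]]'
python3 -m crank '[[[0,0,0],0],[[0,0,0],0],[[0,0,0],0],[[0,0,0],0],[[0,0,0],0],[[0,0,0],0],[[0,0,0],0],[[0,0,0],0]]'; python3 pin.py
```

```text
clock: 13.3
tcp_pos: [559.6, -15.2, 115.0]
tool_rot: [-0.0, -0.103, 0.995, 0.0]
wrist_force: [-0.0, -0.0, -0.3]
opening: -0.1
grip_force: 0.0
clock: 14.1
tcp_pos: [559.9, -15.2, 115.3]
tool_rot: [0.0, -0.103, 0.995, 0.0]
wrist_force: [0.7, -0.6, 0.3]
opening: -0.2
grip_force: 0.0
side pin top z [ 99.4  99.6 100.5 100.6 100.6]
top pin top z [52.1 56.7 56.8]
clock: 15.0
tcp_pos: [560.2, -15.3, 115.5]
tool_rot: [0.0, -0.103, 0.995, -0.0]
wrist_force: [0.8, 0.9, -0.1]
opening: 0.1
grip_force: 0.0
clock: 15.8
tcp_pos: [559.9, -15.2, 115.2]
tool_rot: [-0.0, -0.103, 0.995, 0.0]
wrist_force: [-0.3, 0.6, -0.3]
opening: 0.1
grip_force: 0.0
side pin top z [ 98.5  99.1  99.2  99.3 102.4]
top pin top z [53.5 54.6 55.7]
```

The pin has popped: its top is at about 99 mm and an extra stroke didn't change it. Retreat up and back over the plate, then check.

```bash
python3 -m crank '[[[0,0,-0.03],0],[[0,0,-0.07],0],[[0,0,-0.11],0],[[0.04,0,-0.13],0],[[0.08,0,-0.13],0],[[0.12,0,-0.13],0],[[0.15,0,-0.13],0],[[0.15,0,-0.13],0]]'; python3 pin.py
```

```text
clock: 16.7
tcp_pos: [410.9, -46.2, 245.7]
tool_rot: [0.0, -0.103, 0.995, -0.0]
wrist_force: [0.3, 0.2, -0.1]
opening: 0.1
grip_force: 0.0
side pin top z [ 99.7  99.7  99.8 102.1 102.2]
top pin top z [100.6 101.  101.1 101.3 101.6]
```

View pics/pin_side.png

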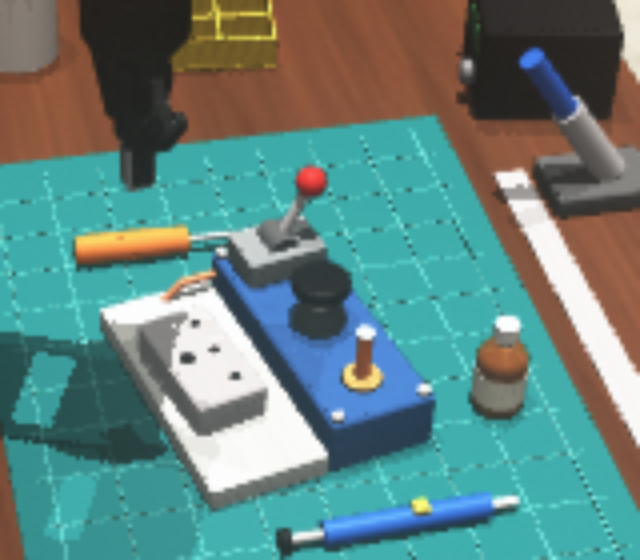

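The lever leans away from the plate (ball at (312,182)), the knob is up, the pin at (365,350) is fully out, and nothing else has moved.

```bash
python3 -c "from plant import r; print(r.finish_job())"
```

```text
the job is handed in; nothing more can be done
None
```

The job is handed in: the vent lever is closed, the pin popped fully out (its top measured about 99 mm), the plunger is up and the enclosure did not move, all done at 16.7 s of the 48 s allowed; the judge's verdict was not shown.

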